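# Pack the mealtime box and reset the high chair tray

### The arm

A 6-joint arm with a two-finger parallel gripper is mounted at the origin on the work surface. World frame = base frame: x ahead of the robot, y to its left, z up, the work surface at z = 0. Lengths are in m, angles in rad, forces in N, time in s.
With the tool pointing down it reaches from about 0.35 to 0.975 m from the base axis. Payload 4.9 kg.
Tool frame: the origin (TCP) lies at the very end of the fingers, on their centre line; the grasp point (between the pads) lies 19 mm behind it (ctrl.tcp_to_grasp is the z of the grasp point in the tool frame, in m); z points along the fingers, y is the line along which they close (so a half turn about z gives the same grasp; the last joint's range is limited). The gripper opens to 85 mm and grips with 20 to 120 N. Pads are 22 mm wide; open, the fingers measure 114 mm over their backs; the gripper's body (76 mm by 85 mm) begins 54 mm behind the grasp point. The pads swing forward as they close: fully open they stand 13 mm farther back than shut.
Start: joints at [-1.392, 0.053, 1.613, -0, 1.476, -0.119], TCP at [0.183, -0.597, 0.231] pointing down, gripper open.
Joint ranges: [-3.01, 3.01], [-1.01, 2.22], [0.06, 2.58], [-1.02, 4.17], [0.09, 2.62], [-3.14, 3.14]. Speed limits (rad/s): [2.57, 2.57, 3.14, 3.14, 3.14, 3.14].

### API

Orientations are given as a rotation vector (axis times angle).
In Python, from station import ctrl, eyes, job, nets gives the robot as it stands. The module is installed in compiled form; this text tells all that it offers.
- The arm moves only by the tool jog_arm, never from a script. Its argument "commands" is one flat list of numbers, 7 for each row, row after row: the shift along the tool's x, y, z each as a share of 0.06 m, from -1 to 1, then the turn, a rotation vector about the tool's x, y, z each as a share of 0.1 rad, from -1 to 1, then the finger opening in mm, from 0 to 85.4. In form: [x, y, z, ax, ay, az, grip, x, y, z, ax, ay, az, grip, ...]. A call has 1 to 20 rows; each row shifts and turns the commanded pose from where the row before left it, along the tool's axes as they then stand; what a row does not reach is not made up. A row lasts 1/8 s, in which the tool goes at most 62.5 mm and 10.7 degrees, less where a joint would pass 70% of its speed; a pose out of reach is approached as far as the arm can. A call with a number of a shift or a turn outside -1 to 1 is refused whole. A call with a gripper value outside its range is refused whole. The fingers move at their own pace and stop on an object; "newtons" is the grip in N (left out, the last holds). Time passes only in rows, so rows that do not move let the fingers close. It gives the time, the measured TCP pose, the force, the opening and the grip force at its end, in the units of the state.
- ctrl.get_obs(): the state, without advancing time (a new reading comes with each control period).
- eyes.get_image(name): name is "scene" or "side" or "wrist"; returns a dict with "image" (480x640x3 uint8, red, green, blue), "z_map" (480x640 float32, m along the optical axis (not along the pixel's ray), 0 where there is no reading), "K" (3x3 intrinsics, pixels), "cam_to_world" (4x4, takes a point from camera to world coordinates). Camera axes: x right, y up, looking along -z (the intrinsics and any distortion apply to the point x, -y, -z); pixel columns grow to the right and rows downward; lengths in m; the calibration is good to about 2 mm. The wrist camera is an equidistant fisheye: a pixel r from the principal point sees the ray r / f radians off the axis. A picture is of the moment at which its call begins.
- job.finish_job(): hands the job in; it is judged then, once.
Trained networks look in the newest picture that a camera, given by its name, has taken for a name from the list of things; names that differ only in an ending like _2 or _b are one class to them, and where a whole thing is asked for, a point or a joint stands for the part that bears it (a point fixed in the world has none). Each returns a list of dicts, best first, with "p" (0 to 1); they miss things now and then, are a little off and sometimes report something else, mostly with a low value. They report only what shows in the picture. A call takes as long as a camera call. They do not tell look-alikes from the thing itself.
- nets.silhouettes(camera, name): "mask" (480x640 bool, what is visible of it) and "bbox" ([left, top, right, bottom] in pixels, round what is visible of it).
The state is a dict: "t": time; "q": joint angles; "dq": joint speeds; "effort": joint torques, N m; "tool_pos": TCP position; "tool_rot": TCP orientation; "contact_force": force on the tool from outside, world axes, zero at the start; "wrist_torque": the same for the moment, N m; "opening": finger opening in m; "grip_force": force on a finger pad.
Only numpy, scipy, OpenCV 4.12 (cv2) and the standard library are available. Lean on these libraries where they do the work, as an engineer would, in place of code of your own. Each camera call takes 0.05 s, during which the arm holds its last target. There are 200 camera calls.

### The job

Clear up after the meal: put every fork and teether that is lying out into the steel box, set the lid on it so that it is fully home, then swing the box's clamp down flat over the lid. Also slide the yellow plate across the tray, without picking it up, until it lies wholly on the round cork mat; leave the cup and the tap light where they are.

Things in the scene. Friction and masses are not known exactly. Their poses are not given: they have to be found in the camera images.
- box: open stainless steel box, fixed to the bench: outside 120 (own x) by 150 (own y) by 55 high, walls and floor 5 thick, inside 110 by 140. Origin: centre of the underside, z up. At its -y end a small clamp is hinged on a bracket 40 wide that stands out 27 from the wall; hinge axis along box x through (0, -95, 66) mm in the box's frame
- clamp (a joint): hinge of the clamp, a dark steel bar 55 long from the hinge axis, 20 wide (box x), 8 thick. 0 rad: down, level, pointing along box +y, underside at height 62, 1 above a seated lid; pi/2: upright; beyond, it leans out away from the box. Range 0 to 2.4; starts at 1.8 to 2.2; friction (0.06 N m, about 1.2 N at its end) keeps it where it is left
- clamp_tip (a point): free end of the clamp bar, on its centre line, 55 from the hinge axis
- lid: loose steel lid, 160 g: plate 128 (own x) by 158 (own y), at z = 8 to 14; under it a plug 100 by 130, z = 0 to 8, entering the box with 5 to spare each side; on top a central bamboo grip block 16 (x) by 50 (y), z = 14 to 44. Origin: centre of the plug's underside. Starts right way up on its plug; fits either way round. Seated: origin 47 above the box's origin, long sides parallel
- plate: loose yellow plastic plate, round, 160 across, 22 high with a flared rim (widest at the top), 120 g. Origin: centre of the underside
- mat: round cork mat let into the tray, 200 across, flat (1.6 thick, does not obstruct). Origin: its centre. The target of the plate
- fork_a: bamboo toddler fork lying flat, 120 long (own x axis), 8 thick; straight handle 12 wide from x = -60 to +24, broad tined head 22 wide from +24 to +60; about 20 g; origin: middle of the length, centre of the underside (on the handle). May be absent.
- fork_b: bamboo toddler fork lying flat, 120 long (own x axis), 8 thick; straight handle 12 wide from x = -60 to +24, broad tined head 22 wide from +24 to +60; about 20 g; origin: middle of the length, centre of the underside (on the handle). May be absent.
- teether_a: silicone teether, beige, bone-shaped and stiff, lying flat: 90 long (own x axis), round ends 28 across and 16 high centred at x = +-31, waist 14 wide (y) between them, underside 1 and top 15 above the ground; about 40 g; origin: centre of the underside. May be absent.
- teether_b: silicone teether, beige, bone-shaped and stiff, lying flat: 90 long (own x axis), round ends 28 across and 16 high centred at x = +-31, waist 14 wide (y) between them, underside 1 and top 15 above the ground; about 40 g; origin: centre of the underside. May be absent.
- teether_c: silicone teether, beige, bone-shaped and stiff, lying flat: 90 long (own x axis), round ends 28 across and 16 high centred at x = +-31, waist 14 wide (y) between them, underside 1 and top 15 above the ground; about 40 g; origin: centre of the underside. May be absent.
- cup: bystander: stainless steel cup, 68 across, 75 high, standing; origin: centre of the underside
- tap_light: bystander: round white battery tap light with a little toggle on its side, 90 across, 35 high; origin: centre of the underside
There are look-alikes about, which are no part of the job. Leave any black or purple look-alike of the teether_c alone.

How it is judged:
By the outcome, as a careful person would: the job done as asked, in the order asked, and still so for the second after the job is handed in, with the robot touching nothing.
Of fork_a, fork_b, teether_a, teether_b, teether_c only 3 to 5 are there at a start; the rules pass over those that are not, and their reading is None.
At some moment in a run one of fork_a, fork_b, teether_a, teether_b, teether_c, plate may be knocked a few centimetres aside while the robot is not near it.
Once in a run the grip may slacken for a moment while it holds something.
It also fails if it takes over 210 s, if anything falls off the work surface, if the arm or the gripper's body presses on something with over 40 N, if the wrist force passes 120 N, or if a joint passes its speed limit or range.

## Working session

There is one attempt and no reset: what is moved stays moved. The work goes in short steps, Python scripts to look and compute and a tool call to move; the robot and the scene stay as the last step left them, time stands still between calls to the robot, and variables do not carry over. Pictures are saved under pics/ and viewed, at most 14 in all, crops included, and the job is handed in when it is done.

Besides the shell and the picture viewer there is one more tool, called after "Call:" as name(argument=value, ...), one argument or row to a line, values as JSON. jog_arm: Moves the arm, as the interface text tells. Shift numbers are shares of 0.06 m and turn numbers shares of 0.1 rad, none past 1 either way. Its arguments: {"type":"object","properties":{"commands":{"type":"array","items":{"type":"number"}},"newtons":{"type":"number"}},"required":["commands"]}

```bash
mkdir -p pics; cat > h.py <<'E'
import numpy as np, cv2
from scipy.spatial.transform import Rotation as R
from station import ctrl, eyes, job, nets
def cloud(im):
    K=im["K"];z=im["z_map"];v,u=np.mgrid[:480,:640]
    x=(u-K[0,2])/K[0,0]*z; y=(v-K[1,2])/K[1,1]*z
    p=np.stack([x,-y,-z,np.ones_like(z)],-1)@im["cam_to_world"].T
    p=p[...,:3]; p[z<=0]=np.nan
    return p
def save(n,img): cv2.imwrite("pics/"+n,cv2.cvtColor(img,cv2.COLOR_RGB2BGR))
def rect(p):
    r=cv2.minAreaRect((p[:,:2]*1000).astype(np.float32)); return r
E
cat > look.py <<'E'
from h import *
import sys
tag=sys.argv[1]
for c in ["scene","side"]:
    im=eyes.get_image(c); save(f"{c}{tag}.png",im["image"]); P=cloud(im)
    print(c, im["cam_to_world"][:3,3].round(2))
    for n in ["box","clamp","lid","plate","mat","fork_a","teether_a","cup","tap_light"]:
        for d in nets.silhouettes(c,n):
            if d["p"]<.3: continue
            m=cv2.erode(d["mask"].astype(np.uint8),np.ones((3,3)))>0
            p=P[m]; p=p[~np.isnan(p[:,0])]
            if len(p)<5: continue
            top=np.percentile(p[:,2],95); 
            r=rect(p)
            print(n,round(d["p"],2),"bb",np.array(d["bbox"]).round().astype(int).tolist(),"n",len(p),"med",np.median(p,0).round(3),"top",top.round(3),"rect",np.round(r[0]),np.round(r[1]),round(r[2]),"rgb",np.median(im["image"][m],0))
print(ctrl.get_obs())
E
python3 look.py 0
```

```text
scene [ 1.19 -0.47  0.65]
box 0.93 bb [371, 150, 442, 201] n 2171 med [0.463 0.372 0.034] top 0.068 rect [458. 349.] [124. 194.] 1 rgb [97. 95. 95.]
lid 0.57 bb [286, 191, 364, 235] n 1570 med [0.447 0.072 0.015] top 0.04 rect [441.  82.] [122. 154.] 10 rgb [150. 146. 145.]
plate 0.77 bb [204, 234, 271, 277] n 2256 med [ 0.458 -0.172  0.01 ] top 0.02 rect [ 463. -175.] [140. 151.] 1 rgb [231. 194.  32.]
plate 0.41 bb [258, 283, 306, 321] n 284 med [ 0.649 -0.17   0.008] top 0.01 rect [ 629. -168.] [117.  20.] 6 rgb [191.  153.   95.5]
mat 0.72 bb [86, 274, 191, 350] n 5316 med [ 0.487 -0.406  0.002] top 0.004 rect [ 480. -401.] [187. 196.] 3 rgb [178. 126.  86.]
fork_a 0.9 bb [256, 282, 308, 318] n 280 med [ 0.641 -0.169  0.008] top 0.01 rect [ 629. -168.] [117.  19.] 7 rgb [193. 155.  96.]
fork_a 0.32 bb [85, 277, 189, 351] n 5215 med [ 0.486 -0.407  0.002] top 0.004 rect [ 479. -401.] [185. 193.] 2 rgb [178. 126.  86.]
teether_a 0.85 bb [322, 268, 357, 294] n 254 med [ 0.665 -0.043  0.015] top 0.018 rect [664. -42.] [82. 22.] 10 rgb [187. 168. 151.]
teether_a 0.75 bb [358, 242, 395
[... 2591 characters left out ...]
.]
{'t': 1.0, 'q': array([-1.39202337e+00,  5.26559473e-02,  1.61291358e+00, -5.60941714e-06,
        1.47598481e+00, -1.18961962e-01]), 'dq': array([ 1.83471089e-03, -8.05917330e-04,  1.04624188e-03,  1.31487442e-03,
        3.65370442e-04,  3.23520545e-05]), 'effort': array([ 2.32378203e-03, -3.93694746e+01, -3.70469785e+01,  6.49575736e-05,
        4.55720092e-04, -1.61753235e-06]), 'tool_pos': array([ 0.1833652 , -0.59747539,  0.23132279]), 'tool_rot': array([ 3.10680750e+00,  4.65950525e-01, -6.96827718e-06]), 'contact_force': array([-0.26918368, -0.3950423 ,  0.16904471]), 'wrist_torque': array([-0.0542058 ,  0.01036248, -0.02997259]), 'grip_force': 0.0, 'opening': 0.08547293376320209}
```

View pics/scene0.png

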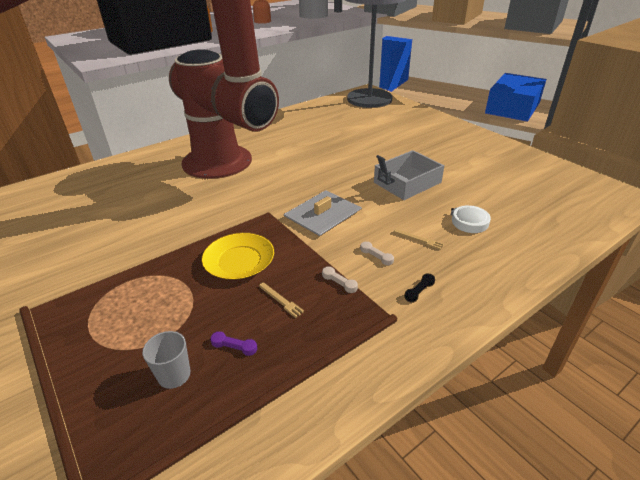

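View pics/side0.png

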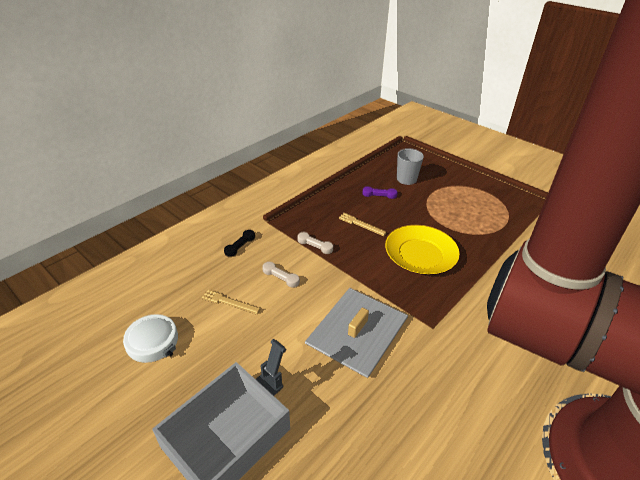

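```bash
cat >> h.py <<'E'
def ang(r):
    (c,(w,h),a)=r
    return (a if w>=h else a+90)
def wrap90(a): return (a+90)%180-90
BANDS=dict(box=(.050,.060),lid=(.010,.019),fork_a=(.005,.012),teether_a=(.010,.021),plate=(.015,.025),mat=(-.003,.007))
def measure(names,cams=("scene","side"),pmin=.5):
    for c in cams:
        im=eyes.get_image(c); P=cloud(im)
        for n in names:
            for d in nets.silhouettes(c,n):
                if d["p"]<pmin: continue
                m=d["mask"]; p=P[m]; col=np.median(im["image"][m],0)
                lo,hi=BANDS[n]; p=p[(p[:,2]>lo)&(p[:,2]<hi)]
                if len(p)<30: continue
                r=rect(p)
                print(c,n,round(d["p"],2),len(p),"ctr",np.round(r[0],1),"dim",np.round(r[1]),"ang",round(wrap90(ang(r)),1),"z",p[:,2].mean().round(4),"rgb",col)
def plan(x,y,yawdeg,zs=()):
    "moves from present pose: turn about tool z, then shift in tool frame (mm) after the turn"
    o=ctrl.get_obs(); T=R.from_rotvec(o["tool_rot"]); p=o["tool_pos"]*1000
    Z=T.as_matrix()[:,0]; yaw=np.degrees(np.arctan2(Z[1],Z[0]))
    best=None
    for k in range(-3,4):
        t=yawdeg+180*k; q6=np.arctan2(y,x)+np.pi/2-np.radians(t)
        if best is None or abs(q6)<abs(best[1]): best=(t,q6)
    # choose equivalent yaw turn by least |q6|
    t=best[0]; turn=(t-yaw+540)%360-180
    q6now=o["q"][5]
    dn=R.from_euler("z",t,degrees=True)*R.from_rotvec([np.pi,0,0])
    s=dn.inv().apply([x-p[0],y-p[1],0])
    print("now",p.round(1),"yaw",yaw.round(1),"tilt",np.degrees(np.arccos(-T.as_matrix()[2,2])).round(2),"| target yaw",t,"q6",best[1].round(2),"turn_z units(0.1rad)",(-np.radians(turn)/.1).round(2),"then shift mm",s[:2].round(1),"shares",(s[:2]/60).round(2),[ (z,((p[2]-z)/60).round(2)) for z in zs])
E
python3 - <<'E'
from h import *
measure(["box","lid","fork_a","teether_a","plate","mat"])
plan(627,-166,6,[150,10])
E
```

```text
scene box 0.79 366 ctr [458.  356.8] dim [179. 121.] ang 89.8 z 0.0542 rgb [98. 96. 95.]
scene lid 0.65 1605 ctr [438.2  82.9] dim [130. 160.] ang -80.4 z 0.0148 rgb [149. 146. 144.]
scene fork_a 0.8 310 ctr [ 627.5 -169.3] dim [121.  22.] ang 8.7 z 0.0077 rgb [179. 142.  90.]
scene fork_a 0.52 221 ctr [661.2 195.4] dim [117.  24.] ang 23.9 z 0.0077 rgb [160.5 129.5  83. ]
scene teether_a 0.76 291 ctr [662.  -39.9] dim [87. 26.] ang 11.6 z 0.0153 rgb [184.5 164.  147.5]
scene teether_a 0.71 255 ctr [645.3  81.7] dim [87. 30.] ang 7.6 z 0.0152 rgb [173.  154.  137.5]
scene teether_a 0.71 443 ctr [ 677.6 -296.8] dim [86. 27.] ang 34.3 z 0.0153 rgb [106.   47.  135.5]
scene teether_a 0.61 315 ctr [781.7  75. ] dim [27. 88.] ang -79.1 z 0.0155 rgb [24. 23. 25.]
scene plate 0.56 760 ctr [ 469. -175.] dim [158. 154.] ang 5.5 z 0.0194 rgb [231. 194.  32.]
scene mat 0.86 5743 ctr [ 476.1 -400.6] dim [201. 200.] ang 1.3 z 0.002 rgb [177. 125.  86.]
side box 0.64 1759 ctr [453.5 357.1] dim [122. 176.] ang -89.7 z 0.0555 rgb [84. 85. 84.]
side lid 0.65 4630 ctr [435.   82.8] dim [129. 160.] ang
[... 376 characters left out ...]
1.6 z 0.0158 rgb [14. 14. 16.]
side teether_a 0.78 286 ctr [655.4 -38.6] dim [90. 27.] ang 9.1 z 0.0158 rgb [202. 185. 165.]
side teether_a 0.77 345 ctr [640.2  82.3] dim [90. 29.] ang 7.3 z 0.0161 rgb [202. 184. 164.]
side teether_a 0.71 198 ctr [ 668.8 -295.1] dim [87. 28.] ang 37.4 z 0.0156 rgb [103.  40. 144.]
side plate 0.73 937 ctr [ 467.4 -176. ] dim [156. 158.] ang -17.3 z 0.0197 rgb [234. 201.   8.]
side mat 0.57 3096 ctr [ 478.9 -401.8] dim [201. 204.] ang -87.4 z 0.003 rgb [180. 123.  77.]
now [ 183.4 -597.5  231.3] yaw 17.1 tilt 0.0 | target yaw 6 q6 1.21 turn_z units(0.1rad) 1.93 then shift mm [ 486.3 -382.7] shares [ 8.1  -6.38] [(150, np.float64(1.36)), (10, np.float64(3.69))]
```

Call:
jog_arm(
  commands=[0,0,0,0,0,0.85,60,0,0,0.2,0,0,0.85,60,0.35,-0.26,0.2,0,0,0,60,0.68,-0.51,0.2,0,0,0,60,0.68,-0.51,0.2,0,0,0,60,0.68,-0.51,0.2,0,0,0,60,0.68,-0.51,0.2,0,0,0,60,0.68,-0.51,0.2,0,0,0,60,0.68,-0.51,0.2,0,0,0,60,0.68,-0.51,0.2,0,0,0,60,0.68,-0.51,0.2,0,0,0,60,0.68,-0.51,0.1,0,0,0,60,0.68,-0.51,0,0,0,0,60,0.68,-0.51,0,0,0,0,60,0.4,-0.28,0,0,0,0,60,0,0,0,0,0,0,60,0,0,0,0,0,0,60],
  newtons=40,
)

```text
t: 3.82
tool_pos: [0.6256, -0.1689, 0.1051]
tool_rot: [3.135, 0.2, -0.001]
contact_force: [0.3, -0.4, 0.2]
opening: 0.0601
grip_force: 0.0
```

```bash
python3 - <<'E'
from h import *
im=eyes.get_image("wrist"); save("w1.png",im["image"]); print(im["K"])
o=ctrl.get_obs(); T=R.from_rotvec(o["tool_rot"]).as_matrix()
C=im["cam_to_world"]; print("cam in tool",(T.T@(C[:3,3]-o["tool_pos"])).round(4),(T.T@C[:3,:3]).round(3).tolist())
plan(625.5,-168,7.4,[5])
E
```

```text
[[371.64829954   0.         313.74637091]
 [  0.         371.64829954 245.84953562]
 [  0.           0.           1.        ]]
cam in tool [ 0.0827 -0.0012 -0.1426] [[0.001, 0.947, 0.32], [1.0, -0.001, 0.0], [0.0, 0.32, -0.947]]
now [ 625.4 -169.3  105.1] yaw 7.3 tilt 0.03 | target yaw 7.4 q6 1.18 turn_z units(0.1rad) -0.02 then shift mm [ 0.2 -1.3] shares [ 0.   -0.02] [(5, np.float64(1.67))]
```

View pics/w1.png

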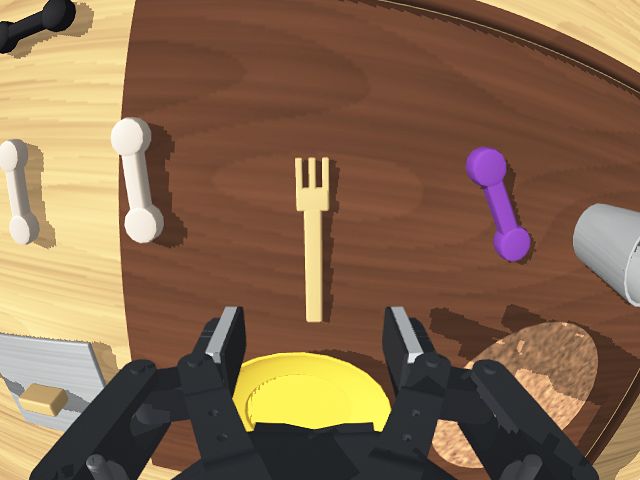

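Call:
jog_arm(
  commands=[0,0,0.5,0,0,0,40,0,0,0.6,0,0,0,40,0,0,0.47,0,0,0,40,0,0,0.1,0,0,0,30,0,0,0,0,0,0,0,0,0,0,0,0,0,0,0,0,0,0,0,0,0,0,0,0,0,0,0,0,0,0,0,0,0,0,0],
)

```text
t: 5.0
tool_pos: [0.6265, -0.1687, 0.0058]
tool_rot: [3.135, 0.201, 0.001]
contact_force: [-0.7, -0.3, 2.6]
opening: 0.0098
grip_force: 39.3
```

```bash
cat >> h.py <<'E'
def wcloud(im):
    K=im["K"];z=im["z_map"];v,u=np.mgrid[:480,:640]
    dx=u-K[0,2];dy=v-K[1,2];r=np.hypot(dx,dy)+1e-9
    t=np.tan(np.minimum(r/K[0,0],1.5))
    x=t*dx/r*z;y=t*dy/r*z
    p=np.stack([x,-y,-z,np.ones_like(z)],-1)@im["cam_to_world"].T
    p=p[...,:3];p[z<=0]=np.nan
    return p
_c=cloud
def measure_w(names,pmin=.4):
    global cloud
    cloud=wcloud
    try: measure(names,("wrist",),pmin)
    finally: cloud=_c
E
python3 - <<'E'
from h import *
measure_w(["box","lid","fork_a","teether_a"])
plan(480,371,90,[5])
E
```

```text
wrist lid 0.82 2913 ctr [458.6  49.7] dim [101.  87.] ang 9.4 z 0.0138 rgb [202. 204. 205.]
wrist fork_a 0.9 7161 ctr [ 627.9 -167.7] dim [119.  22.] ang 7.5 z 0.0072 rgb [251. 233. 163.]
wrist teether_a 0.81 5997 ctr [659.6 -39.4] dim [89. 28.] ang 10.9 z 0.0148 rgb [244. 235. 223.]
wrist teether_a 0.63 5140 ctr [ 674.4 -295.5] dim [90. 28.] ang 36.3 z 0.0148 rgb [157.  81. 206.]
now [ 626.6 -168.7    5.8] yaw 7.3 tilt 0.05 | target yaw 90 q6 0.66 turn_z units(0.1rad) -14.43 then shift mm [ 539.7 -146.6] shares [ 8.99 -2.44] [(5, np.float64(0.01))]
```

Call:
jog_arm(
  commands=[0,0,-0.6,0,0,-0.96,0,0,0,-0.6,0,0,-0.96,0,0,0,-0.6,0,0,-0.96,0,0,0,-0.6,0,0,-0.96,0,0,0,0,0,0,-0.96,0,0,0,0,0,0,-0.96,0,0,0,0,0,0,-0.96,0,0,0,0,0,0,-0.96,0,0,0,0,0,0,-0.96,0,0,0,0,0,0,-0.96,0,0,0,0,0,0,-0.96,0,0,0,0,0,0,-0.96,0,0,0,0,0,0,-0.96,0,0,0,0,0,0,-0.96,0,0,0,0,0,0,-0.96,0,0.4,-0.12,0,0,0,0,0,0.8,-0.22,0,0,0,0,0,0.8,-0.22,0,0,0,0,0,0.8,-0.22,0,0,0,0,0],
)

```text
t: 7.62
tool_pos: [0.5784, 0.0022, 0.1486]
tool_rot: [-2.225, -2.216, -0.0]
contact_force: [-0.3, 0.4, 0.2]
opening: 0.0096
grip_force: 40.2
```

```bash
python3 - <<'E'
from h import *
plan(480,371,90,[14])
E
```

```text
now [578.4   2.2 148.6] yaw 89.8 tilt 0.05 | target yaw 90 q6 0.66 turn_z units(0.1rad) -0.04 then shift mm [368.8 -98.4] shares [ 6.15 -1.64] [(14, np.float64(2.24))]
```

Call:
jog_arm(
  commands=[0.77,-0.2,0,0,0,0,0,0.77,-0.2,0,0,0,0,0,0.77,-0.21,0,0,0,0,0,0.77,-0.2,0,0,0,0,0,0.77,-0.21,0,0,0,0,0,0.77,-0.2,0,0,0,0,0,0.77,-0.21,0,0,0,0,0,0.76,-0.21,0,0,0,-0.04,0,0,0,0,0,0,0,0,0,0,0.6,0,0,0,0,0,0,0.8,0,0,0,0,0,0,0.6,0,0,0,0,0,0,0.24,0,0,0,0,0,0,0,0,0,0,0],
)

```text
t: 9.38
tool_pos: [0.4822, 0.3685, 0.0145]
tool_rot: [-2.221, -2.222, 0.002]
contact_force: [-0.3, -0.8, 0.7]
opening: 0.0094
grip_force: 41.1
```

Call:
jog_arm(
  commands=[0,0,0,0,0,0,24,0,0,0,0,0,0,24,0,0,-0.5,0,0,0,24,0,0,-0.8,0,0,0,40,0,0,-0.8,0,0,0,50,0,0,0,0,0,0,50],
)

```text
t: 10.12
tool_pos: [0.4861, 0.371, 0.1481]
tool_rot: [2.218, 2.22, 0.019]
contact_force: [-0.6, -0.2, 0.3]
opening: 0.0501
grip_force: 0.0
```

```bash
python3 - <<'E'
from h import *
im=eyes.get_image("wrist"); save("w2.png",im["image"])
P=wcloud(im)
m=(P[...,2]>.050)&(P[...,2]<.060); p=P[m]; p=p[(abs(p[:,0]-.455)<.09)&(abs(p[:,1]-.371)<.095)]
print("rim",rect(p))
measure(["fork_a","teether_a"],pmin=.3)
plan(643,82,7.5,[6])
E
```

```text
rim ((455.23455810546875, 361.26495361328125), (121.2138442993164, 170.5487060546875), 0.18450987339019775)
scene fork_a 0.65 214 ctr [660.5 196.4] dim [117.  24.] ang 20.7 z 0.0078 rgb [166.  134.   84.5]
scene teether_a 0.95 302 ctr [661.9 -40.7] dim [88. 26.] ang 12.2 z 0.0152 rgb [181.  161.5 144. ]
scene teether_a 0.86 319 ctr [781.7  74.1] dim [28. 89.] ang -80.2 z 0.0154 rgb [25. 24. 26.]
scene teether_a 0.82 246 ctr [645.3  79.3] dim [88. 26.] ang 8.1 z 0.0155 rgb [176. 159. 140.]
scene teether_a 0.67 459 ctr [ 676.2 -296.9] dim [87. 28.] ang 35.0 z 0.0152 rgb [108.   48.5 138. ]
side fork_a 0.93 267 ctr [482.2 370.6] dim [119.  27.] ang 89.1 z 0.0093 rgb [153. 122.  81.]
side teether_a 0.73 231 ctr [632.   80.4] dim [74. 27.] ang 9.4 z 0.0158 rgb [240. 229. 209.]
side teether_a 0.66 128 ctr [630.4 -38.9] dim [39. 28.] ang 46.1 z 0.0159 rgb [241. 230. 209.]
now [481.7 368.4 138.9] yaw 90.1 tilt 0.17 | target yaw 7.5 q6 1.57 turn_z units(0.1rad) 14.41 then shift mm [122.5 305. ] shares [2.04 5.08] [(6, np.float64(2.22))]
```

View pics/w2.png

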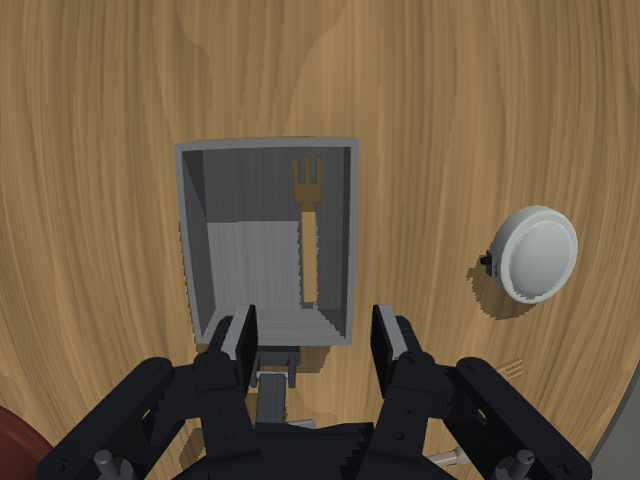

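Call:
jog_arm(
  commands=[0,0,0,0,0,0.96,50,0,0,0,0,0,0.96,50,0,0,0,0,0,0.96,50,0,0,0,0,0,0.96,50,0,0,0,0,0,0.96,50,0,0,0,0,0,0.96,50,0,0,0,0,0,0.96,50,0,0,0,0,0,0.96,50,0,0,0,0,0,0.96,50,0,0,0,0,0,0.96,50,0,0,0,0,0,0.96,50,0,0,0,0,0,0.96,50,0,0,0,0,0,0.96,50,0,0,0,0,0,0.96,50,0,0,0,0,0,0.96,50,0.34,0.84,0,0,0,0,50,0.34,0.85,0,0,0,0,50,0.34,0.85,0,0,0,0,50,0.34,0.85,0,0,0,0,50,0.34,0.85,0,0,0,0,50],
)

```text
t: 12.98
tool_pos: [0.6173, 0.1284, 0.1396]
tool_rot: [-3.135, -0.207, 0.002]
contact_force: [0.5, 0.9, 0.2]
opening: 0.0501
grip_force: 0.0
```

Call:
jog_arm(
  commands=[0.34,0.85,0,0,0,0,50,0,0,0,0,0,0,50,0,0,0,0,0,0,50],
)

```text
t: 13.35
tool_pos: [0.6434, 0.0824, 0.1396]
tool_rot: [-3.134, -0.206, 0.003]
contact_force: [0.9, 0.3, -0.2]
opening: 0.0497
grip_force: 0.0
```

```bash
python3 - <<'E'
from h import *
measure_w(["fork_a","teether_a"])
plan(643,81.5,7.8,[6])
E
```

```text
wrist fork_a 0.67 2326 ctr [659.2 198.2] dim [119.  23.] ang 21.6 z 0.0073 rgb [152. 126.  83.]
wrist teether_a 0.94 2776 ctr [643.3  82.3] dim [89. 27.] ang 8.9 z 0.0152 rgb [153. 142. 129.]
wrist teether_a 0.78 3060 ctr [779.5  77.6] dim [27. 88.] ang -79.7 z 0.0153 rgb [16. 17. 18.]
wrist teether_a 0.76 2259 ctr [660.3 -36.9] dim [88. 27.] ang 10.4 z 0.015 rgb [152. 140. 128.]
now [643.3  83.5 140.2] yaw 7.6 tilt 0.05 | target yaw 7.8 q6 1.56 turn_z units(0.1rad) -0.03 then shift mm [-0.5  1.9] shares [-0.01  0.03] [(6, np.float64(2.24))]
```

Call:
jog_arm(
  commands=[0,0.03,0.6,0,0,-0.1,50,0,0,0.8,0,0,0,50,0,0,0.7,0,0,0,40,0,0,0.17,0,0,0,30,0,0,0,0,0,0,0,0,0,0,0,0,0,0,0,0,0,0,0,0,0,0,0,0,0,0,0,0],
)

```text
t: 14.5
tool_pos: [0.645, 0.0804, 0.0058]
tool_rot: [3.134, 0.222, 0.003]
contact_force: [-0.3, -0.8, -0.6]
opening: 0.0125
grip_force: 44.1
```

Call:
jog_arm(
  commands=[0,0,-0.6,0,0,-0.96,0,0,0,-0.6,0,0,-0.96,0,0,0,-0.6,0,0,-0.96,0,0,0,-0.6,0,0,-0.96,0,0,0,0,0,0,-0.96,0,0,0,0,0,0,-0.96,0,0,0,0,0,0,-0.96,0,0,0,0,0,0,-0.96,0,0,0,0,0,0,-0.96,0,0,0,0,0,0,-0.96,0,0,0,0,0,0,-0.96,0,0,0,0,0,0,-0.96,0,0,0,0,0,0,-0.96,0,0,0,0,0,0,-0.96,0,0,0,0,0,0,-0.9,0,0,0,0,0,0,0,0],
)

```text
t: 16.5
tool_pos: [0.6443, 0.0804, 0.1488]
tool_rot: [2.217, 2.226, 0.001]
contact_force: [-0.3, -0.5, -0.9]
opening: 0.0122
grip_force: 44.1
```

```bash
python3 - <<'E'
from h import *
plan(432,371,90,[14])
E
```

```text
now [644.3  80.4 148.8] yaw 90.2 tilt 0.02 | target yaw 90 q6 0.71 turn_z units(0.1rad) 0.04 then shift mm [ 290.6 -212.3] shares [ 4.84 -3.54] [(14, np.float64(2.25))]
```

Call:
jog_arm(
  commands=[0.6,-0.44,0,0,0,0,0,0.6,-0.44,0,0,0,0,0,0.6,-0.44,0,0,0,0,0,0.61,-0.44,0,0,0,0,0,0.6,-0.45,0,0,0,0,0,0.61,-0.44,0,0,0,0,0,0.61,-0.45,0,0,0,0,0,0.61,-0.44,0,0,0,0,0,0,0,0,0,0,0,0,0,0,0.6,0,0,0,0,0,0,0.8,0,0,0,0,0,0,0.6,0,0,0,0,0,0,0.25,0,0,0,0,0,0,0,0,0,0,0],
)

```text
t: 18.25
tool_pos: [0.4314, 0.3695, 0.014]
tool_rot: [2.217, 2.225, 0.001]
contact_force: [0.4, 0.1, -0.6]
opening: 0.0126
grip_force: 44.1
```

Call:
jog_arm(
  commands=[0,0,0,0,0,0,25,0,0,0,0,0,0,25,0,0,-0.5,0,0,0,25,0,0,-0.8,0,0,0,40,0,0,-0.8,0,0,0,50,0,0,0,0,0,0,50,0,0,0,0,0,0,50],
)

```text
t: 19.12
tool_pos: [0.4302, 0.3697, 0.1395]
tool_rot: [2.216, 2.227, 0.0]
contact_force: [-0.2, 0.1, -1.9]
opening: 0.0502
grip_force: 0.0
```

```bash
python3 - <<'E'
from h import *
measure_w(["fork_a","teether_a"])
plan(659,197.5,21.5,[6])
E
```

```text
wrist fork_a 0.74 516 ctr [680.9 208.2] dim [69. 23.] ang 20.3 z 0.007 rgb [137. 113.  74.]
wrist fork_a 0.6 1193 ctr [484.9 369.6] dim [ 24. 124.] ang -87.4 z 0.0105 rgb [92. 76. 57.]
wrist teether_a 0.81 211 ctr [771.1 102.2] dim [23. 41.] ang -87.0 z 0.0146 rgb [ 9.  9. 11.]
wrist teether_a 0.58 2313 ctr [431.4 370.7] dim [27. 89.] ang -89.4 z 0.0195 rgb [136. 126. 115.]
now [429.4 369.1 137.6] yaw 90.3 tilt 0.19 | target yaw 21.5 q6 1.49 turn_z units(0.1rad) 12.01 then shift mm [150.8 243.8] shares [2.51 4.06] [(6, np.float64(2.19))]
```

Call:
jog_arm(
  commands=[0,0,0,0,0,1,50,0,0,0,0,0,1,50,0,0,0,0,0,1,50,0,0,0,0,0,1,50,0,0,0,0,0,1,50,0,0,0,0,0,1,50,0,0,0,0,0,1,50,0,0,0,0,0,1,50,0,0,0,0,0,1,50,0,0,0,0,0,1,50,0,0,0,0,0,1,50,0,0,0,0,0,1,50,0.42,0.68,0,0,0,0,50,0.42,0.68,0,0,0,0,50,0.42,0.68,0,0,0,0,50,0.42,0.68,0,0,0,0,50,0.42,0.67,0,0,0,0,50,0.41,0.67,0,0,0,0,50,0,0,0,0,0,0,50,0,0,0,0,0,0,50],
)

```text
t: 21.78
tool_pos: [0.6589, 0.1985, 0.1379]
tool_rot: [-3.086, -0.586, 0.005]
contact_force: [0.0, 0.4, 0.1]
opening: 0.0497
grip_force: 0.0
```

```bash
python3 - <<'E'
from h import *
measure_w(["fork_a","teether_a"])
plan(659,197.5,21.5,[4])
E
```

```text
wrist fork_a 0.63 2337 ctr [659.2 198.8] dim [120.  21.] ang 21.1 z 0.0073 rgb [135. 111.  73.]
wrist teether_a 0.67 1327 ctr [660.3 -37.4] dim [88. 27.] ang 11.7 z 0.0146 rgb [129. 119. 109.]
wrist teether_a 0.64 1012 ctr [432.5 370.3] dim [28. 85.] ang -89.3 z 0.0176 rgb [94. 88. 81.]
wrist teether_a 0.6 2207 ctr [779.3  78.1] dim [26. 89.] ang -80.4 z 0.0151 rgb [11. 11. 13.]
now [658.7 199.4 138.9] yaw 21.6 tilt 0.07 | target yaw 21.5 q6 1.49 turn_z units(0.1rad) 0.02 then shift mm [-0.4  1.9] shares [-0.01  0.03] [(4, np.float64(2.25))]
```

Call:
jog_arm(
  commands=[0,0.02,0.6,0,0,0,40,0,0,0.8,0,0,0,40,0,0,0.7,0,0,0,40,0,0,0.15,0,0,0,30,0,0,0,0,0,0,0,0,0,0,0,0,0,0,0,0,0,0,0,0,0,0,0,0,0,0,0,0],
)

```text
t: 22.92
tool_pos: [0.6611, 0.1974, 0.0059]
tool_rot: [3.086, 0.587, 0.003]
contact_force: [-0.6, -0.4, -0.4]
opening: 0.0098
grip_force: 39.0
```

Call:
jog_arm(
  commands=[0,0,-0.6,0,0,-1,0,0,0,-0.6,0,0,-1,0,0,0,-0.6,0,0,-1,0,0,0,-0.6,0,0,-1,0,0,0,0,0,0,-1,0,0,0,0,0,0,-1,0,0,0,0,0,0,-1,0,0,0,0,0,0,-1,0,0,0,0,0,0,-1,0,0,0,0,0,0,-1,0,0,0,0,0,0,-1,0,0,0,0,0,0,-0.95,0,0,0,0,0,0,0,0,0,0,0,0,0,0,0],
)

```text
t: 24.68
tool_pos: [0.6604, 0.1973, 0.1487]
tool_rot: [2.223, 2.22, 0.0]
contact_force: [-0.4, 1.1, -0.9]
opening: 0.0099
grip_force: 39.0
```

```bash
python3 - <<'E'
from h import *
plan(458,371,90,[28])
E
```

```text
now [660.4 197.3 148.7] yaw 89.9 tilt 0.01 | target yaw 90 q6 0.68 turn_z units(0.1rad) -0.01 then shift mm [ 173.7 -202.4] shares [ 2.9  -3.37] [(28, np.float64(2.01))]
```

Call:
jog_arm(
  commands=[0.48,-0.56,0,0,0,0,0,0.48,-0.56,0,0,0,0,0,0.49,-0.56,0,0,0,0,0,0.48,-0.56,0,0,0,0,0,0.49,-0.56,0,0,0,0,0,0.48,-0.57,0,0,0,0,0,0,0,0,0,0,0,0,0,0,0.6,0,0,0,0,0,0,0.8,0,0,0,0,0,0,0.6,0,0,0,0,0,0,0,0,0,0,0,0,0,0,0,0,0,0],
)

```text
t: 26.18
tool_pos: [0.4596, 0.3716, 0.0302]
tool_rot: [2.222, 2.22, 0.004]
contact_force: [0.5, -0.8, 0.1]
opening: 0.0098
grip_force: 39.1
```

Call:
jog_arm(
  commands=[0,0,0,0,0,0,25,0,0,0,0,0,0,25,0,0,-0.5,0,0,0,25,0,0,-0.8,0,0,0,40,0,0,-0.6,0,0,0,50,0,0,0,0,0,0,50,0,0,0,0,0,0,50],
)

```text
t: 27.05
tool_pos: [0.4579, 0.3712, 0.1424]
tool_rot: [2.221, 2.222, 0.0]
contact_force: [0.5, 0.6, -0.4]
opening: 0.0501
grip_force: 0.0
```

```bash
python3 - <<'E'
from h import *
measure_w(["fork_a","teether_a"])
measure(["teether_a","fork_a"])
plan(660,-38,11,[6])
E
```

```text
wrist fork_a 0.93 1063 ctr [483.6 371.7] dim [ 23. 119.] ang -89.3 z 0.0109 rgb [92. 76. 57.]
wrist fork_a 0.72 879 ctr [460.7 373.2] dim [ 21. 118.] ang -87.8 z 0.0112 rgb [118.   97.5  64. ]
wrist teether_a 0.57 96 ctr [778.3 114.4] dim [12. 25.] ang -40.5 z 0.0144 rgb [11. 11. 13.]
scene teether_a 0.81 470 ctr [ 676.2 -297.5] dim [89. 28.] ang 36.5 z 0.015 rgb [107.  48. 138.]
scene teether_a 0.69 315 ctr [781.6  74.3] dim [27. 88.] ang -80.6 z 0.0155 rgb [24. 23. 25.]
scene teether_a 0.58 292 ctr [663.  -41.5] dim [85. 25.] ang 14.6 z 0.0152 rgb [188. 168. 151.]
side teether_a 0.56 346 ctr [427.7 368.6] dim [25. 89.] ang -89.2 z 0.0185 rgb [226.  208.5 188. ]
side fork_a 0.85 201 ctr [480.5 368.1] dim [121.  22.] ang 89.3 z 0.0094 rgb [155. 124.  80.]
side fork_a 0.65 287 ctr [457.5 368.9] dim [123.  24.] ang 89.8 z 0.0093 rgb [154. 123.  83.]
now [458.  371.2 142. ] yaw 90.0 tilt 0.05 | target yaw 11 q6 1.32 turn_z units(0.1rad) 13.79 then shift mm [120.2 440.2] shares [2.   7.34] [(6, np.float64(2.27))]
```

Call:
jog_arm(
  commands=[0,0,0,0,0,0.98,50,0,0,0,0,0,0.98,50,0,0,0,0,0,0.99,50,0,0,0,0,0,0.98,50,0,0,0,0,0,0.99,50,0,0,0,0,0,0.98,50,0,0,0,0,0,0.99,50,0,0,0,0,0,0.98,50,0,0,0,0,0,0.99,50,0,0,0,0,0,0.98,50,0,0,0,0,0,0.99,50,0,0,0,0,0,0.98,50,0,0,0,0,0,0.99,50,0,0,0,0,0,0.98,50,0.22,0.81,0,0,0,0,50,0.22,0.82,0,0,0,0,50,0.22,0.81,0,0,0,0,50,0.22,0.82,0,0,0,0,50,0.22,0.81,0,0,0,0,50,0.22,0.82,0,0,0,0,50],
)

```text
t: 30.0
tool_pos: [0.5927, 0.097, 0.1426]
tool_rot: [-3.127, -0.302, -0.0]
contact_force: [0.3, -0.2, 0.8]
opening: 0.0503
grip_force: 0.0
```

Call:
jog_arm(
  commands=[0.22,0.81,0,0,0,0,50,0.22,0.82,0,0,0,0,50,0.22,0.81,0,0,0,0,50,0,0,0,0,0,0,50,0,0,0,0,0,0,50],
)

```text
t: 30.62
tool_pos: [0.6587, -0.0374, 0.1421]
tool_rot: [-3.126, -0.302, 0.001]
contact_force: [0.4, 0.4, 0.0]
opening: 0.0501
grip_force: 0.0
```

```bash
python3 - <<'E'
from h import *
measure_w(["teether_a"])
plan(660,-38,11,[6])
E
```

```text
wrist teether_a 0.88 2732 ctr [779.7  76.3] dim [27. 89.] ang -80.0 z 0.0152 rgb [26. 26. 29.]
wrist teether_a 0.84 2734 ctr [660.2 -38.6] dim [88. 28.] ang 11.8 z 0.0152 rgb [205. 191. 175.]
wrist teether_a 0.79 1273 ctr [ 674.6 -295.2] dim [90. 27.] ang 35.8 z 0.0148 rgb [109.  54. 145.]
now [658.5 -36.5 142.3] yaw 11.1 tilt 0.04 | target yaw 11 q6 1.32 turn_z units(0.1rad) 0.02 then shift mm [1.2 1.8] shares [0.02 0.03] [(6, np.float64(2.27))]
```

Call:
jog_arm(
  commands=[0.02,0.03,0.6,0,0,-0.1,50,0,0,0.8,0,0,0,50,0,0,0.7,0,0,0,40,0,0,0.17,0,0,0,30,0,0,0,0,0,0,0,0,0,0,0,0,0,0,0,0,0,0,0,0,0,0,0,0,0,0,0,0],
)

```text
t: 31.72
tool_pos: [0.6613, -0.0393, 0.0076]
tool_rot: [3.125, 0.318, 0.003]
contact_force: [-0.8, 1.2, -0.7]
opening: 0.0125
grip_force: 43.3
```

Call:
jog_arm(
  commands=[0,0,-0.6,0,0,-0.98,0,0,0,-0.6,0,0,-0.98,0,0,0,-0.6,0,0,-0.98,0,0,0,-0.6,0,0,-0.98,0,0,0,0,0,0,-0.98,0,0,0,0,0,0,-0.98,0,0,0,0,0,0,-0.98,0,0,0,0,0,0,-0.98,0,0,0,0,0,0,-0.98,0,0,0,0,0,0,-0.98,0,0,0,0,0,0,-0.98,0,0,0,0,0,0,-0.98,0,0,0,0,0,0,-0.98,0,0,0,0,0,0,-0.9,0,0,0,0,0,0,0,0,0,0,0,0,0,0,0],
)

```text
t: 33.72
tool_pos: [0.6605, -0.0392, 0.1505]
tool_rot: [2.227, 2.215, 0.0]
contact_force: [0.2, 1.3, -0.4]
opening: 0.0124
grip_force: 43.3
```

```bash
python3 - <<'E'
from h import *
plan(472,371,90,[22])
E
```

```text
now [660.5 -39.2 150.5] yaw 89.7 tilt 0.01 | target yaw 90 q6 0.67 turn_z units(0.1rad) -0.05 then shift mm [ 410.2 -188.5] shares [ 6.84 -3.14] [(22, np.float64(2.14))]
```

Call:
jog_arm(
  commands=[0.68,-0.31,0,0,0,0,0,0.68,-0.31,0,0,0,0,0,0.69,-0.31,0,0,0,0,0,0.68,-0.32,0,0,0,0,0,0.69,-0.31,0,0,0,0,0,0.68,-0.32,0,0,0,0,0,0.69,-0.31,0,0,0,0,0,0.68,-0.32,0,0,0,0,0,0.69,-0.31,0,0,0,0,0,0.68,-0.32,0,0,0,0,0,0,0,0,0,0,0,0,0,0,0.6,0,0,0,0,0,0,0.8,0,0,0,0,0,0,0.6,0,0,0,0,0,0,0.12,0,0,0,0,0,0,0,0,0,0,0],
)

```text
t: 35.72
tool_pos: [0.4744, 0.3717, 0.0237]
tool_rot: [2.227, 2.216, 0.001]
contact_force: [0.5, 0.7, 0.7]
opening: 0.0129
grip_force: 43.3
```

Call:
jog_arm(
  commands=[0,0,0,0,0,0,25,0,0,0,0,0,0,25,0,0,-0.5,0,0,0,25,0,0,-0.8,0,0,0,40,0,0,-0.8,0,0,0,50,0,0,-0.6,0,0,0,50,0,0,0,0,0,0,50,0,0,0,0,0,0,50],
)

```text
t: 36.72
tool_pos: [0.4735, 0.372, 0.1849]
tool_rot: [-2.226, -2.217, 0.0]
contact_force: [-0.1, -0.2, -0.2]
opening: 0.0502
grip_force: 0.0
```

```bash
python3 - <<'E'
from h import *
im=eyes.get_image("wrist"); save("w3.png",im["image"])
P=wcloud(im)
p=P[(P[...,2]>.050)&(P[...,2]<.060)]; p=p[(abs(p[:,0]-.455)<.09)&(p[:,1]>.302)&(p[:,1]<.47)]
r=rect(p); print("rim",r, "max y",np.percentile(p[:,1],[99,99.9]),"x",np.percentile(p[:,0],[.2,99.8]))
q=P[(abs(P[...,0]-.455)<.052)&(abs(P[...,1]-.371)<.066)]; print("max z inside",np.percentile(q[:,2],[50,95,99.8]))
for c in ("scene","side"):
    i=eyes.get_image(c); save(c+"1.png",i["image"])
    if c=="side":
        Q=cloud(i); p=Q[(Q[...,2]>.052)&(Q[...,2]<.059)]; p=p[(abs(p[:,0]-.455)<.09)&(p[:,1]>.302)&(p[:,1]<.47)]; print("side rim",rect(p))
measure(["lid","plate"])
plan(437,83,100,[26])
E
```

```text
rim ((455.18280029296875, 374.2502136230469), (121.12051391601562, 144.6250457763672), 0.1049671322107315) max y [0.44634064 0.44651744] x [0.39530088 0.51562847]
max z inside [0.24496781 0.28081074 0.2881389 ]
side rim ((453.7148132324219, 373.74249267578125), (142.8919677734375, 122.42002868652344), 89.9447021484375)
scene lid 0.97 1584 ctr [439.4  82. ] dim [129. 159.] ang -80.7 z 0.0148 rgb [150. 146. 145.]
scene plate 0.87 732 ctr [ 469.9 -176. ] dim [154. 157.] ang -9.8 z 0.0193 rgb [233. 197.  32.]
side plate 0.83 823 ctr [ 467.4 -177.5] dim [152. 156.] ang -17.9 z 0.0194 rgb [253. 243.  13.]
now [473.6 371.9 184.6] yaw 89.8 tilt 0.05 | target yaw 100 q6 0.01 turn_z units(0.1rad) -1.79 then shift mm [-278.2  -86.2] shares [-4.64 -1.44] [(26, np.float64(2.64))]
```

View pics/w3.png

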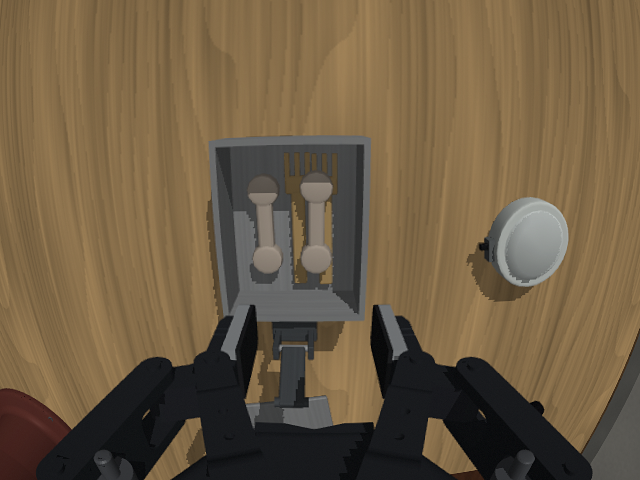

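View pics/scene1.png

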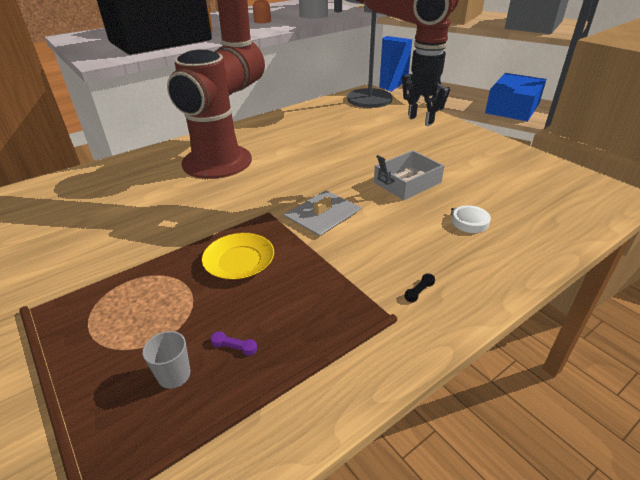

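Call:
jog_arm(
  commands=[0,0,0,0,0,-0.9,60,0,0,0,0,0,-0.85,60,-0.77,-0.24,0,0,0,0,60,-0.77,-0.24,0,0,0,0,60,-0.77,-0.24,0,0,0,0,60,-0.77,-0.24,0,0,0,0,60,-0.77,-0.24,0,0,0,0,60,-0.77,-0.24,0,0,0,0,60,0,0,0,0,0,0,60,0,0,0,0,0,0,60],
)

```text
t: 38.42
tool_pos: [0.4359, 0.0843, 0.1852]
tool_rot: [2.024, 2.402, 0.001]
contact_force: [0.1, 0.6, 0.3]
opening: 0.0597
grip_force: 0.0
```

```bash
cat > lidm.py <<'E'
from h import *
im=eyes.get_image("wrist"); P=wcloud(im)
c=np.array([.437,.083])
d=np.hypot(P[...,0]-c[0],P[...,1]-c[1])
for lo,hi,rad in ((.010,.019,.12),(.038,.050,.06)):
    m=(P[...,2]>lo)&(P[...,2]<hi)&(d<rad)
    r=rect(P[m]); print(lo,m.sum(),np.round(r[0],1),np.round(r[1],1),round(wrap90(ang(r)),1), P[m][:,2].mean().round(4))
plan(437,83,99.7,[26])
save("wl.png",im["image"])
E
python3 lidm.py
```

```text
0.01 23092 [437.   84.3] [129.2 157.6] -80.2 0.0139
0.038 1208 [437.2  84.3] [16.2 48.9] -80.7 0.0435
now [435.9  84.7 185.2] yaw 99.8 tilt 0.02 | target yaw 99.7 q6 0.02 turn_z units(0.1rad) 0.02 then shift mm [-1.9  0.7] shares [-0.03  0.01] [(26, np.float64(2.65))]
```

View pics/wl.png

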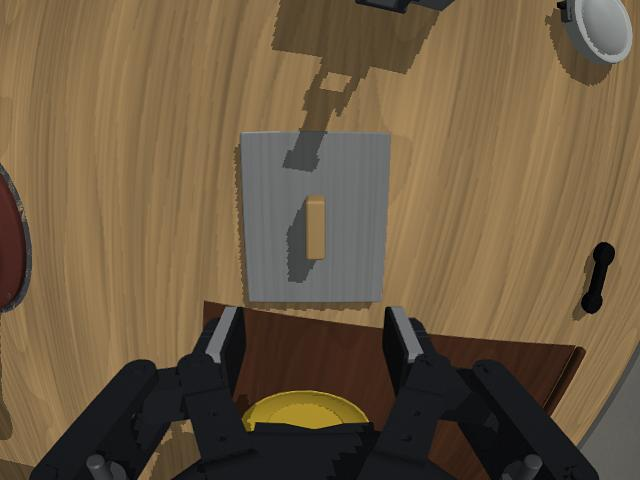

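Call:
jog_arm(
  commands=[0,0.02,0.7,0,0,0,60,0,0,0.8,0,0,0,50,0,0,0.8,0,0,0,45,0,0,0.35,0,0,0,40,0,0,0.11,0,0,0,40,0,0,0,0,0,0,0,0,0,0,0,0,0,0,0,0,0,0,0,0,0,0,0,0,0,0,0,0,0,0,0,0,0,0,0],
  newtons=90,
)

```text
t: 39.72
tool_pos: [0.4382, 0.0846, 0.0207]
tool_rot: [2.023, 2.402, 0.003]
contact_force: [-0.2, 2.8, 5.8]
opening: 0.0143
grip_force: 89.8
```

```bash
sed 's/plan(437,83,99.7.*/o=ctrl.get_obs();print(o["tool_pos"],o["tool_rot"],o["opening"],o["grip_force"])/' lidm.py > l2.py; python3 l2.py
```

```text
0.01 55290 [438.   84.5] [128.  156.4] -80.2 0.014
0.038 5307 [438.4  84.6] [41.7 45.2] -39.8 0.0437
[0.43816318 0.08462908 0.02075964] [2.02292168 2.40172142 0.00324489] 0.013971541447668255 89.96716976165771
```

Call:
jog_arm(
  commands=[0,0,-0.3,0,0,0,0,0,0,-0.6,0,0,0,0,0,0,-0.6,0,0,0,0,0,0,-0.6,0,0,0.85,0,0,0,-0.6,0,0,0.86,0,0,0,-0.2,0,0,0,0,0,0,0,0,0,0,0,0.4,0,0,0,0,0,0,0.7,0.05,0,0,0,0,0,0.7,0.05,0,0,0,0,0,0.7,0.05,0,0,0,0,0,0.7,0.05,0,0,0,0,0,0.7,0.05,0,0,0,0,0,0.7,0.04,0,0,0,0,0,0.18,0,0,0,0,0,0,0,0,0,0,0,0,0,0,0,0,0,0,0,0,0,0,0,0,0,0,0],
)

```text
t: 42.02
tool_pos: [0.4545, 0.3701, 0.1934]
tool_rot: [2.223, 2.22, -0.001]
contact_force: [-0.2, -0.2, -2.7]
opening: 0.0142
grip_force: 88.8
```

```bash
python3 - <<'E'
from h import *
im=eyes.get_image("wrist"); P=wcloud(im); save("w5.png",im["image"])
o=ctrl.get_obs(); zt=o["tool_pos"][2]; print(o["grip_force"],o["opening"])
m=(abs(P[...,2]-(zt-.0067))<.006); r=rect(P[m]); print("lid",m.sum(),r)
p=P[(P[...,2]>.050)&(P[...,2]<.060)]; p=p[(abs(p[:,0]-.455)<.09)&(p[:,1]>.302)&(p[:,1]<.47)]
print("rim",rect(p),np.percentile(p[:,1],99.9)) if len(p)>20 else 0
plan(455.3,371.3,90,[100,69])
E
```

```text
88.81468176841736 0.014265434575603099
lid 55363 ((454.3218994140625, 370.0259704589844), (156.49229431152344, 128.2750701904297), 89.80107879638672)
rim ((454.7607421875, 445.120361328125), (119.6632308959961, 3.1533689498901367), 0.04039566591382027) 0.4467267902462286
now [454.5 370.3 193.6] yaw 89.9 tilt 0.01 | target yaw 90 q6 0.68 turn_z units(0.1rad) -0.01 then shift mm [1.  0.8] shares [0.02 0.01] [(100, np.float64(1.56)), (69, np.float64(2.08))]
```

View pics/w5.png

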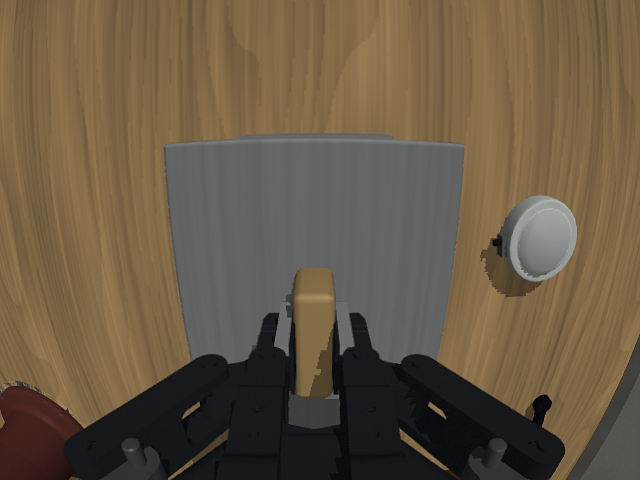

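Call:
jog_arm(
  commands=[0.02,0.01,0.5,0,0,0,0,0,0,0.7,0,0,0,0,0,0,0.5,0,0,0,0,0,0,0.15,0,0,0,0,0,0,0.08,0,0,0,0,0,0,0.08,0,0,0,0,0,0,0.05,0,0,0,0,0,0,0.03,0,0,0,0,0,0,0,0,0,0,0],
)

```text
t: 43.2
tool_pos: [0.455, 0.3725, 0.0683]
tool_rot: [2.221, 2.221, 0.0]
contact_force: [-0.2, -0.4, -2.2]
opening: 0.0142
grip_force: 88.8
```

Call:
jog_arm(
  commands=[0,0,0.015,0,0,0,0,0,0,0.01,0,0,0,0,0,0,0,0,0,0,0],
)

```text
t: 43.58
tool_pos: [0.4552, 0.3726, 0.0678]
tool_rot: [2.221, 2.221, 0.0]
contact_force: [-3.0, -2.4, 6.3]
opening: 0.0146
grip_force: 90.0
```

Call:
jog_arm(
  commands=[0,0,0,0,0,0,40,0,0,0,0,0,0,50,0,0,-0.3,0,0,0,50,0,0,-0.8,0,0,0,50,0,0,-0.8,0,0,0,50,0,0,-0.6,0,0,0,50,0,0,0,0,0,0,50,0,0,0,0,0,0,50],
)

```text
t: 44.58
tool_pos: [0.4548, 0.3723, 0.2166]
tool_rot: [-2.221, -2.221, 0.0]
contact_force: [-0.2, -0.2, -0.5]
opening: 0.0502
grip_force: 0.0
```

```bash
cat > chk.py <<'E'
from h import *
for c in ("wrist","side"):
    im=eyes.get_image(c); P=(wcloud if c=="wrist" else cloud)(im)
    d=(abs(P[...,0]-.455)<.07)&(abs(P[...,1]-.371)<.085)
    m=d&(abs(P[...,2]-.061)<.008); p=P[m]; p=p[abs(p[:,2]-np.median(p[:,2]))<.003]
    A=np.c_[p[:,:2]-[.455,.371],np.ones(len(p))]; k=np.linalg.lstsq(A,p[:,2],rcond=None)[0]
    r=rect(p); print(c,"plane tilt mm/m, z",(k*1000).round(1),np.round(r[0],1),np.round(r[1],1),round(wrap90(ang(r)),1))
    m=(abs(P[...,0]-.455)<.011)&(P[...,1]>.20)&(P[...,1]<.29)&(P[...,2]>.075)&(P[...,2]<.14)
    if m.sum(): 
        q=P[m]; i=q[:,2].argmax(); print("clamp top",q[i].round(4),"y range",q[:,1].min().round(4),q[:,1].max().round(4))
plan(455,200,90,[90])
E
python3 chk.py
```

```text
wrist plane tilt mm/m, z [ 0.6  0.3 60.9] [455.3 372.1] [157.9 128.8] 90.0
clamp top [0.4525 0.2602 0.1195] y range 0.2529 0.278
side plane tilt mm/m, z [ 0.7 -0.1 62.4] [453.6 370.4] [158.2 129.4] 89.9
clamp top [0.4468 0.2585 0.1208] y range 0.2516 0.2788
now [454.2 371.9 214.9] yaw 90.0 tilt 0.16 | target yaw 90 q6 0.41 turn_z units(0.1rad) -0.0 then shift mm [-171.9    0.8] shares [-2.86  0.01] [(90, np.float64(2.08))]
```

Call:
jog_arm(
  commands=[-0.68,0.01,0,0,0,0,0,-0.69,0,0,0,0,0,0,-0.68,0,0,0,0,0,0,-0.68,0,0,0,0,0,0,0,0,0,0,0,0,0,0,0,0.6,0,0,0,0,0,0,0.8,0,0,0,0,0,0,0.6,0,0,0,0,0,0,0,0,0,0,0],
  newtons=30,
)

```text
t: 45.8
tool_pos: [0.4521, 0.2083, 0.0922]
tool_rot: [-2.217, -2.219, 0.013]
contact_force: [0.2, -0.5, -0.8]
opening: 0.0002
grip_force: 0.0
```

Call:
jog_arm(
  commands=[0.25,0,0,0,0,0,0,0.25,0,0,0,0,0,0,0.2,0,0,0,0,0,0,0.2,0,0,0,0,0,0,0.2,0,0,0,0,0,0,0,0,0,0,0,0,0],
)

```text
t: 46.55
tool_pos: [0.4553, 0.2756, 0.0964]
tool_rot: [-2.22, -2.222, -0.0]
contact_force: [0.6, 0.0, -0.3]
opening: 0.0001
grip_force: 0.0
```

Call:
jog_arm(
  commands=[0.2,0,0,0,0,0,0,0.2,0,0,0,0,0,0,0.08,0,0,0,0,0,0,0,0,0,0,0,0,0],
)

```text
t: 47.05
tool_pos: [0.4556, 0.3041, 0.0966]
tool_rot: [-2.221, -2.222, -0.001]
contact_force: [0.1, 0.5, -0.2]
opening: 0.0003
grip_force: 0.0
```

```bash
python3 - <<'E'
from h import *
im=eyes.get_image("side"); P=cloud(im); save("side2.png",cv2.resize(im["image"][260:480,120:420],None,fx=2,fy=2))
E
```

```text
(no output)
```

View pics/side2.png

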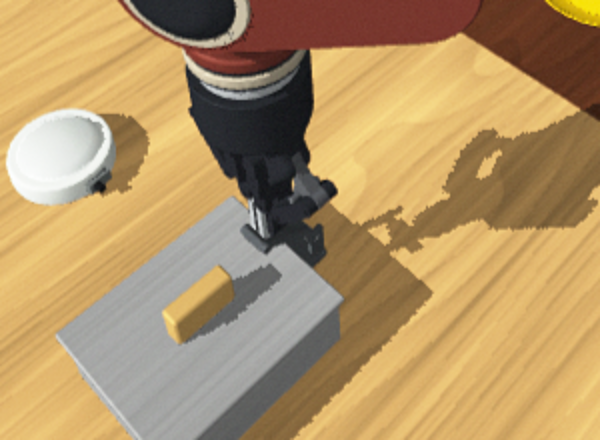

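Call:
jog_arm(
  commands=[0,0,-0.5,0,0,0,0,0.16,0,-0.1,0,0,0,0,0,0,0,0,0,0,0,0,0,0.4,0,0,0,0,0,0,0.3,0,0,0,0,0,0,0.2,0,0,0,0,0,0,0.08,0,0,0,0,0,0,0.04,0,0,0,0,0,0,0,0,0,0,0],
)

```text
t: 48.22
tool_pos: [0.4557, 0.3129, 0.0715]
tool_rot: [2.221, 2.221, 0.0]
contact_force: [1.0, -0.7, 0.6]
opening: 0.0
grip_force: 0.0
```

Call:
jog_arm(
  commands=[0,0,0.03,0,0,0,0,0,0,0.02,0,0,0,0,0,0,0,0,0,0,0],
)

```text
t: 48.6
tool_pos: [0.4561, 0.3132, 0.0698]
tool_rot: [2.221, 2.221, 0.001]
contact_force: [-1.7, -1.6, 6.5]
opening: -0.0001
grip_force: 3.0
```

Call:
jog_arm(
  commands=[0,0,0.02,0,0,0,0,0,0,0,0,0,0,0,0,0,-0.5,0,0,0,0,0,0,-0.8,0,0,0,0,0,0,-0.7,0,0,0,0,-0.7,0.02,0,0,0,0,82,-0.8,0.02,0,0,0,0,82,-0.8,0.02,0,0,0,0,82,-0.8,0.02,0,0,0,0,82,-0.8,0.02,0,0,0,0,82,-0.8,0.02,0,0,0,0,82,-0.8,0.02,0,0,0,0,82,-0.7,0.03,0,0,0,0,82,0,0,0,0,0,0,82,0,0,0,0,0,0,82],
)

```text
t: 50.48
tool_pos: [0.4657, -0.0587, 0.1872]
tool_rot: [-2.222, -2.221, -0.0]
contact_force: [0.1, -0.1, 0.2]
opening: 0.0819
grip_force: 0.0
```

```bash
python3 - <<'E'
from h import *
im=eyes.get_image("side"); P=cloud(im); save("side3.png",cv2.resize(im["image"][260:480,120:420],None,fx=2,fy=2))
m=(abs(P[...,0]-.453)<.010)&(P[...,1]>.27)&(P[...,1]<.335)&(P[...,2]>.064)
q=P[m]
for y in np.arange(.28,.335,.01):
    s=q[abs(q[:,1]-y)<.005]; print(y.round(3),len(s),np.median(s[:,2]).round(4) if len(s) else None)
measure(["plate","mat","lid"])
plan(469,-70,90,[6])
E
```

```text
0.28 76 0.0712
0.29 88 0.0711
0.3 90 0.071
0.31 92 0.0715
0.32 89 0.0713
0.33 64 0.0708
scene plate 0.62 728 ctr [ 470.5 -174.6] dim [155. 155.] ang -84.7 z 0.0193 rgb [232. 196.  32.]
scene mat 0.57 5603 ctr [ 477.  -400.4] dim [196. 198.] ang -89.8 z 0.0021 rgb [177. 125.  86.]
side plate 0.98 936 ctr [ 467.  -176.2] dim [158. 158.] ang 72.1 z 0.0196 rgb [236. 205.   8.]
side mat 0.84 2753 ctr [ 464.7 -401.6] dim [174. 199.] ang -82.4 z 0.003 rgb [181. 124.  77.]
now [465.8 -58.6 187.2] yaw 90.0 tilt 0.0 | target yaw 90 q6 -0.15 turn_z units(0.1rad) 0.01 then shift mm [-11.4   3.2] shares [-0.19  0.05] [(6, np.float64(3.02))]
```

View pics/side3.png

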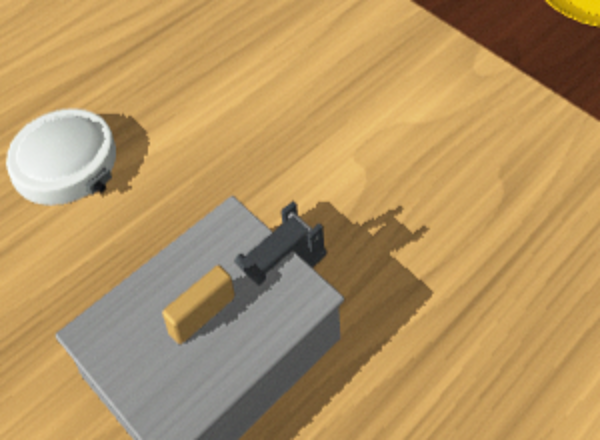

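Call:
jog_arm(
  commands=[0,0.05,0.6,0,0,0,75,0,0,0.9,0,0,0,75,0,0,0.9,0,0,0,75,0,0,0.5,0,0,0,75,0,0,0.15,0,0,0,75,0,0,0,0,0,0,75,0,0,0,0,0,0,75],
)

```text
t: 51.8
tool_pos: [0.4704, -0.0594, 0.0061]
tool_rot: [2.219, 2.219, 0.003]
contact_force: [0.2, 0.0, -0.1]
opening: 0.075
grip_force: 0.0
```

```bash
python3 - <<'E'
from h import *
im=eyes.get_image("scene"); save("sc3.png",cv2.resize(im["image"][160:380,60:360],None,fx=2,fy=2))
P=cloud(im)
m=(abs(P[...,0]-.47)<.08)&(abs(P[...,1]+.06)<.03)&(P[...,2]<.06)&(P[...,2]>.004)
print(np.percentile(P[m][:,2],[0,2,10,50])); print(ctrl.get_obs()["contact_force"])
E
```

```text
[0.00407076 0.00475963 0.02003458 0.03694351]
[-0.71956977 -0.40260076 -0.92257032]
```

View pics/sc3.png

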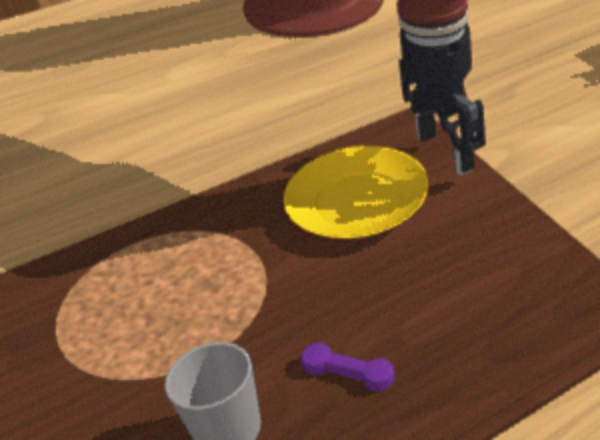

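Call:
jog_arm(
  commands=[0,0,0.08,0,0,0,75,-0.25,0,0,0,0,0,75,-0.25,0,0,0,0,0,75,-0.2,0,0,0,0,0,75,-0.25,0.01,0,0,0,0,75,-0.3,0.01,0,0,0,0,75,-0.3,0.01,0,0,0,0,75,-0.3,0.01,0,0,0,0,75,-0.3,0.01,0,0,0,0,75,-0.2,0.01,0,0,0,0,75,0,0,0,0,0,0,75],
)

```text
t: 53.22
tool_pos: [0.4725, -0.2011, -0.0005]
tool_rot: [2.222, 2.22, -0.0]
contact_force: [0.3, 0.6, 0.1]
opening: 0.0751
grip_force: 0.0
```

```bash
python3 - <<'E'
from h import *
measure(["plate"])
plan(474,-321,90,[1])
E
```

```text
scene plate 0.88 920 ctr [ 472.5 -282.9] dim [157. 160.] ang -4.2 z 0.0194 rgb [164. 133.  26.]
now [ 472.2 -199.6   -0.7] yaw 90.0 tilt 0.02 | target yaw 90 q6 -0.6 turn_z units(0.1rad) 0.01 then shift mm [-121.4    1.8] shares [-2.02  0.03] [(1, np.float64(-0.03))]
```

Call:
jog_arm(
  commands=[-0.2,0,-0.02,0,0,0,75,-0.3,0.02,0,0,0,0,75,-0.3,0.02,0,0,0,0,75,-0.3,0.02,0,0,0,0,75,-0.3,0.02,0,0,0,0,75,-0.25,0,0,0,0,0,75,-0.15,0,0,0,0,0,75,-0.1,0,0,0,0,0,75,-0.05,0,0,0,0,0,75,0,0,0,0,0,0,75],
)

```text
t: 54.68
tool_pos: [0.4772, -0.317, 0.0006]
tool_rot: [2.221, 2.222, -0.0]
contact_force: [-1.1, 0.1, 0.5]
opening: 0.0751
grip_force: 0.2
```

```bash
python3 - <<'E'
from h import *
measure(["plate"])
print(ctrl.get_obs()["tool_pos"])
E
```

```text
scene plate 0.95 1058 ctr [ 476.3 -399. ] dim [154. 160.] ang -9.5 z 0.0195 rgb [173. 141.  28.]
side plate 0.91 331 ctr [ 464.6 -393.9] dim [157. 141.] ang 48.8 z 0.02 rgb [156. 126.  11.]
[ 0.47722787 -0.31685953  0.00065382]
```

Back off along +y, raise, and do a final check.

Call:
jog_arm(
  commands=[0.2,0,0,0,0,0,75,0.5,0,0,0,0,0,75,0.5,0,-0.5,0,0,0,75,0.6,0,-0.8,0,0,0,75,0.6,0,-0.8,0,0,0,75,0.6,0,-0.8,0,0,0,75,0.4,0,-0.4,0,0,0,75,0,0,0,0,0,0,75,0,0,0,0,0,0,75],
)

```text
t: 56.0
tool_pos: [0.4765, -0.1129, 0.1972]
tool_rot: [-2.22, -2.221, 0.002]
contact_force: [0.4, 0.0, -0.4]
opening: 0.0751
grip_force: 0.0
```

```bash
python3 look.py 9 | grep -v "^{" | cut -c1-150; python3 chk.py
```

```text
scene [ 1.19 -0.47  0.65]
box 0.96 bb [374, 161, 440, 198] n 967 med [0.504 0.297 0.033] top 0.07 rect [494. 339.] [186.  97.] 51 rgb [95. 93. 92.]
clamp 0.58 bb [386, 166, 402, 170] n 27 med [0.461 0.307 0.071] top 0.073 rect [461. 306.] [14. 31.] 7 rgb [78. 80. 82.]
lid 0.87 bb [374, 150, 447, 181] n 1034 med [0.468 0.364 0.062] top 0.089 rect [457. 370.] [154. 127.] 90 rgb [152. 148. 147.]
plate 0.67 bb [98, 275, 180, 333] n 3302 med [ 0.466 -0.399  0.011] top 0.02 rect [ 475. -397.] [152. 148.] 61 rgb [231. 194.  30.]
teether_a 0.78 bb [403, 273, 435, 303] n 260 med [0.785 0.071 0.015] top 0.018 rect [783.  73.] [22. 84.] 10 rgb [22. 21. 24.]
teether_a 0.59 bb [209, 335, 255, 355] n 411 med [ 0.681 -0.297  0.015] top 0.018 rect [ 678. -297.] [85. 25.] 35 rgb [109.  49. 140.]
teether_a 0.47 bb [454, 204, 492, 234] n 744 med [0.703 0.332 0.026] top 0.035 rect [695. 342.] [83. 77.] 44 rgb [191.  192.  186.5]
cup 0.72 bb [139, 330, 189, 391] n 1752 med [ 0.662 -0.409  0.05 ] top 0.074 rect [ 668. -409.] [62. 68.] 89 rgb [102. 100. 100.]
tap_light 0.96 bb [452, 203, 490, 232] n 742 me
[... 1632 characters left out ...]
] 28 rgb [185. 127.  80.]
        1.44345585e+00, -3.84465631e-01]), 'dq': array([-5.05136539e-04, -1.50639859e-03,  2.23789767e-04,  8.35783004e-05,
        2.98156892e-04,  1.75708933e-03]), 'effort': array([-3.49495436e-03, -2.55656469e+01, -3.67214942e+01, -2.68454487e-04,
       -4.34804713e-05,  1.28745681e-07]), 'tool_pos': array([ 0.47720441, -0.1129906 ,  0.19865904]), 'tool_rot': array([2.22126757e+00, 2.22145504e+
wrist plane tilt mm/m, z [0. 0. 0.] [0. 0.] [0. 0.] 0.0
side plane tilt mm/m, z [ 0.8  0.2 62.4] [453.3 369.3] [160.5 129.2] 89.9
clamp top [0.4659 0.2702 0.0769] y range 0.2702 0.281
now [ 477.2 -113.   198.7] yaw 90.0 tilt 0.01 | target yaw 90 q6 0.41 turn_z units(0.1rad) 0.0 then shift mm [313.  -22.2] shares [ 5.22 -0.37] [(90, np.float64(1.81))]
  return _methods._mean(a, axis=axis, dtype=dtype,
  ret = ret.dtype.type(ret / rcount)
```

View pics/scene9.png

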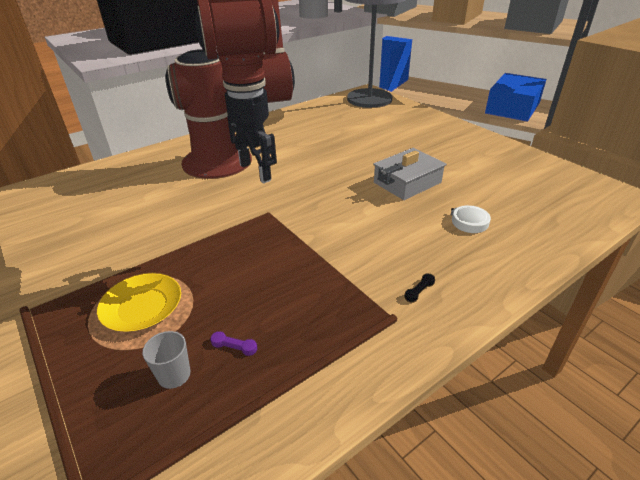

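```bash
python3 -c "
from station import job
print(job.finish_job())"
```

```text
the job is handed in; nothing more can be done
None
```

I handed the job in at about 56 s of the 210 s limit: both forks and both beige teethers are in the box, the lid is fully home with the clamp flat over it, and the plate lies centred on the cork mat; the cup, tap light and black and purple look-alikes stayed in place (I have no verdict back).

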